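# Line up the microscope objectives by length

### The arm

A 6-joint arm with a two-finger parallel gripper is mounted at the origin on the work surface. World frame = base frame: x ahead of the robot, y to its left, z up, the work surface at z = 0. Lengths are in m, angles in rad, forces in N, time in s.
With the tool pointing down it reaches from about 0.275 to 0.75 m from the base axis. Payload 10.2 kg.
Tool frame: the origin (TCP) lies midway between the tips of the shut fingers; the grasp point (between the pads) lies 19 mm behind it; z points along the fingers, y is the line along which they close (so a half turn about z gives the same grasp; the last joint's range is limited). The gripper opens to 88 mm and grips with 3 to 60 N. Pads are 18 mm wide; open, the fingers measure 123 mm over their backs; the gripper's body (75 mm by 187 mm) begins 45 mm behind the grasp point.
Start: joints at [1.107, 0.313, 1.498, -0, 1.331, -0.223], TCP at [0.125, 0.51, 0.239] pointing down, gripper open.
Joint ranges: [-2.94, 2.94], [-0.97, 2.17], [0.19, 2.56], [-1.23, 4.37], [0.02, 3.11], [-2.88, 2.88]. Speed limits (rad/s): [2.39, 2.39, 3.01, 3.14, 3.14, 3.14].

### API

Orientations are given as [roll, pitch, yaw] about the fixed x, y, z axes, in that order (R = Rz(yaw) Ry(pitch) Rx(roll)).
In Python, from bench import ctrl gives the robot as it stands.
- The arm moves only by the tool servo_tool, never from a script. Its argument "series" is a list of rows, each an object of numbers: "dx", "dy", "dz": the shift along the world's x, y, z in mm; "ax", "ay", "az": the turn, a rotation vector about the world's x, y, z in rad; "jaw": the closure, from -1 (fully open) to 1 (shut). A call has 1 to 8 rows; each row is the pose to reach, as a shift and turn from the pose commanded when the call began; what a row does not reach only later rows make up. A row lasts 1/10 s, in which the tool goes at most 50 mm and 8.59 degrees, less where a joint would pass 70% of its speed; a pose out of reach is approached as far as the arm can. A call with a gripper value outside its range is refused whole. The fingers move at their own pace and stop on an object; "grip_force" is the grip in N (left out, the last holds). Time passes only in rows, so rows that repeat a pose let the fingers close. It gives the time, the measured TCP pose, the force, the opening and the grip force at its end, in the units of the state.
- ctrl.sense(): the state, without advancing time (a new reading comes with each control period).
- ctrl.camera(name): name is "scene" or "top"; returns the picture (420x560x3 uint8, red, green, blue); there is no depth.
- ctrl.camera_params(name): a dict with "mtx" (3x3 intrinsics, pixels), "rvec" (rotation vector, rad) and "tvec" (3), from world to camera coordinates, as OpenCV has them. Camera axes: x right, y down, z forward; pixel columns grow to the right and rows downward; lengths in m; the calibration is good to about 2 mm. A picture is of the moment at which its call begins. camera_params takes no time and is no camera call.
- ctrl.job_done(): hands the job in; it is judged then, once.
The state is a dict: "clock": time; "joint_pos": joint angles; "qvel": joint speeds; "tau": joint torques, N m; "eef_pos": TCP position; "ee_rot": TCP orientation; "ft_force": force on the tool from outside, world axes, zero at the start; "torque": the same for the moment, N m; "opening": finger opening in m; "finger_force": force on a finger pad.
Only numpy, scipy, OpenCV 4.12 (cv2) and the standard library are available. Lean on these libraries where they do the work, as an engineer would, in place of code of your own. Each camera call takes 0.05 s, during which the arm holds its last target. There are 200 camera calls.

### The job

Put the four microscope objectives away on the white rack in order of length: one upright in the middle of each black pad, nose up, the shortest on the pad next to the black end stop with the knob and each following one longer, to the longest at the far end. They are delicate optics, so set each one down gently: do not drop it, knock it over or fling it.

Things in the scene. Friction and masses are not known exactly. Their poses are not given: they have to be found in the camera images.
- objective_a_center (a point): the shortest of four loose microscope objectives, 36 mm tall, standing upright on the bench on its threaded foot with the tapered nose and lens up. The point is on its axis, half-way up (18 mm above its foot); z is along its axis, nose up. Straight round barrel of 34 mm diameter from 5 mm above the foot to 26 mm, foot 30 mm across, nose tapering to 20 mm at the top. Black barrel, brass thread, bright steel nose; 100 g or so. The four differ only in height.
- objective_b_center (a point): the second shortest of four loose microscope objectives, 50 mm tall, standing upright on the bench on its threaded foot with the tapered nose and lens up. The point is on its axis, half-way up (25 mm above its foot); z is along its axis, nose up. Straight round barrel of 34 mm diameter from 5 mm above the foot to 40 mm, foot 30 mm across, nose tapering to 20 mm at the top. Black barrel, brass thread, bright steel nose; 130 g or so. The four differ only in height.
- objective_c_center (a point): the second longest of four loose microscope objectives, 64 mm tall, standing upright on the bench on its threaded foot with the tapered nose and lens up. The point is on its axis, half-way up (32 mm above its foot); z is along its axis, nose up. Straight round barrel of 34 mm diameter from 5 mm above the foot to 54 mm, foot 30 mm across, nose tapering to 20 mm at the top. Black barrel, brass thread, bright steel nose; 160 g or so. The four differ only in height.
- objective_d_center (a point): the longest of four loose microscope objectives, 78 mm tall, standing upright on the bench on its threaded foot with the tapered nose and lens up. The point is on its axis, half-way up (39 mm above its foot); z is along its axis, nose up. Straight round barrel of 34 mm diameter from 5 mm above the foot to 68 mm, foot 30 mm across, nose tapering to 20 mm at the top. Black barrel, brass thread, bright steel nose; 190 g or so. The four differ only in height.
- pad1: one of four fixed black round rubber pads (an end pad of the row), 48 mm in diameter and 2 mm thick, in a straight row pad1, pad2, pad3, pad4 at 70 mm spacing (along +y of each pad's frame) on a flat white board (70 x 380 mm, 5 mm thick, fixed to the bench). Origin: centre of its underside; its top is 7 mm above the bench.
- pad2: one of four fixed black round rubber pads, 48 mm in diameter and 2 mm thick, in a straight row pad1, pad2, pad3, pad4 at 70 mm spacing (along +y of each pad's frame) on a flat white board (70 x 380 mm, 5 mm thick, fixed to the bench). Origin: centre of its underside; its top is 7 mm above the bench.
- pad3: one of four fixed black round rubber pads, 48 mm in diameter and 2 mm thick, in a straight row pad1, pad2, pad3, pad4 at 70 mm spacing (along +y of each pad's frame) on a flat white board (70 x 380 mm, 5 mm thick, fixed to the bench). Origin: centre of its underside; its top is 7 mm above the bench.
- pad4: one of four fixed black round rubber pads (an end pad of the row), 48 mm in diameter and 2 mm thick, in a straight row pad1, pad2, pad3, pad4 at 70 mm spacing (along +y of each pad's frame) on a flat white board (70 x 380 mm, 5 mm thick, fixed to the bench). Origin: centre of its underside; its top is 7 mm above the bench.
- end_stop: black block (50 x 30 x 12 mm) with a round black knob on top (22 mm across, its top 34 mm above the block's underside), fixed on the board at one end of the row, 62 mm beyond the nearest pad; at which end varies. The other end has only a thin flat aluminium plate. Origin: centre of its underside. Nothing to operate: it marks the end where the row begins.
Mind the look-alikes: they are no part of the job. Leave any pink or red look-alike of the part that bears objective_c_center alone. Leave any blue or pink look-alike of the part that bears objective_a_center alone.

How it is judged:
At the end, for the whole second after the job is handed in: Counting from the end stop, the shortest, second shortest, second longest and longest objective stand on the first, second, third and fourth pad, each with its axis within 12 mm of the pad's centre, upright within 0.12 rad (nose up), released and at rest (((horizontal distance between end_stop and pad1 below 0.1 m and horizontal distance between objective_a_center and pad1 below 0.012 m and horizontal distance between objective_b_center and pad2 below 0.012 m and horizontal distance between objective_c_center and pad3 below 0.012 m and horizontal distance between objective_d_center and pad4 below 0.012 m) or (horizontal distance between end_stop and pad4 below 0.1 m and horizontal distance between objective_a_center and pad4 below 0.012 m and horizontal distance between objective_b_center and pad3 below 0.012 m and horizontal distance between objective_c_center and pad2 below 0.012 m and horizontal distance between objective_d_center and pad1 below 0.012 m)) and angle between each of objective_a_center, objective_b_center, objective_c_center, objective_d_center's own z axis and vertical below 0.12 rad and linear speed of each of objective_a, objective_b, objective_c, objective_d below 0.02 m/s and angular speed of each of objective_a, objective_b, objective_c, objective_d below 0.3 rad/s and contact force between each of objective_a, objective_b, objective_c, objective_d and the fingers below 0.05 N); the robot touches nothing.
It fails at once if the shortest objective is dropped or flung (moves faster than 0.45 m/s while not held, as after a free fall of about 10 mm) (linear speed of objective_a above 0.45 m/s and contact force between objective_a and the fingers below 0.05 N).
It fails at once if the second shortest objective is dropped or flung (moves faster than 0.45 m/s while not held, as after a free fall of about 10 mm) (linear speed of objective_b above 0.45 m/s and contact force between objective_b and the fingers below 0.05 N).
It fails at once if the second longest objective is dropped or flung (moves faster than 0.45 m/s while not held, as after a free fall of about 10 mm) (linear speed of objective_c above 0.45 m/s and contact force between objective_c and the fingers below 0.05 N).
It fails at once if the longest objective is dropped or flung (moves faster than 0.45 m/s while not held, as after a free fall of about 10 mm) (linear speed of objective_d above 0.45 m/s and contact force between objective_d and the fingers below 0.05 N).
It fails at once if an objective is tipped over (leans more than 0.8 rad) (angle between any of objective_a_center, objective_b_center, objective_c_center, objective_d_center's own z axis and vertical above 0.8 rad).
It also fails if it takes over 99 s, if anything falls off the work surface, if the arm or the gripper's body presses on something with over 40 N, if the wrist force passes 120 N, or if a joint passes its speed limit or range.

## Working session

There is one attempt and no reset: what is moved stays moved. The work goes in short steps, Python scripts to look and compute and a tool call to move; the robot and the scene stay as the last step left them, time stands still between calls to the robot, and variables do not carry over. Pictures are saved under pics/ and viewed, at most 14 in all, crops included, and the job is handed in when it is done.

Besides the shell and the picture viewer there is one more tool, called after "Emit:" as name([rows], argument=value, ...), one row to a line, values as JSON. servo_tool: Moves the arm, as the interface text tells. Its arguments: {"type":"object","properties":{"series":{"type":"array","items":{"type":"object","properties":{"dx":{"type":"number"},"dy":{"type":"number"},"dz":{"type":"number"},"ax":{"type":"number"},"ay":{"type":"number"},"az":{"type":"number"},"jaw":{"type":"number"}}}},"grip_force":{"type":"number"}},"required":["series"]}

```bash
ls; mkdir -p pics; python3 - <<'E'
from bench import ctrl
import cv2
for n in("scene","top"):
    cv2.imwrite(f"pics/{n}0.png",ctrl.camera(n)[...,::-1]); print(n,ctrl.camera_params(n))
print(ctrl.sense())
E
```

```text
pics
scene {'mtx': array([[412.93036894,   0.        , 275.9500797 ],
       [  0.        , 412.93036894, 209.20223847],
       [  0.        ,   0.        ,   1.        ]]), 'rvec': array([ 2.20086402,  0.95095343, -0.41889523]), 'tvec': array([-0.3643964 , -0.24117023,  1.24608475])}
top {'mtx': array([[490.67871462,   0.        , 271.30969082],
       [  0.        , 490.67871462, 211.60813811],
       [  0.        ,   0.        ,   1.        ]]), 'rvec': array([ 2.14242689, -2.1596855 ,  0.10999958]), 'tvec': array([0.00962813, 0.55063109, 1.11975653])}
{'clock': 0.1, 'joint_pos': array([ 1.10660120e+00,  3.13356395e-01,  1.49833359e+00,  1.48990360e-05,
        1.33100986e+00, -2.23398145e-01]), 'qvel': array([-0.00080791, -0.0018599 , -0.00093932,  0.00032173, -0.00056946,
        0.00128567]), 'tau': array([ 3.37917736e-03, -4.02805245e+01, -2.52644759e+01,  6.95897033e-02,
        3.42130777e-02, -4.60791205e-05]), 'eef_pos': array([0.12510924, 0.50965466, 0.23824793]), 'ee_rot': array([-3.14051618e+00, -2.59402709e-04,  2.90079199e+00]), 'ft_force': array([0.15489758, 0.4571636 , 0.04339759]), 'torque': array([ 0.04557384,  0.06687227, -0.0038841 ]), 'finger_force': 0.0, 'opening': 0.08821015069016931}
```

View pics/scene0.png

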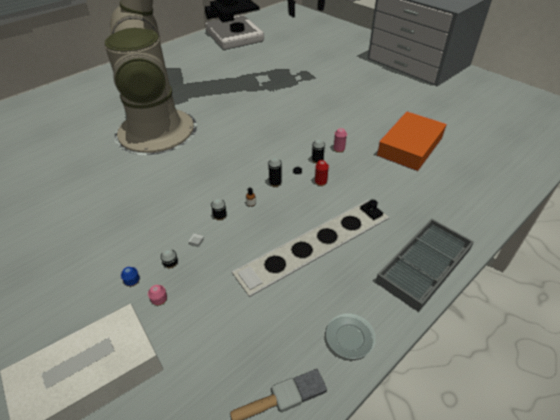

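View pics/top0.png

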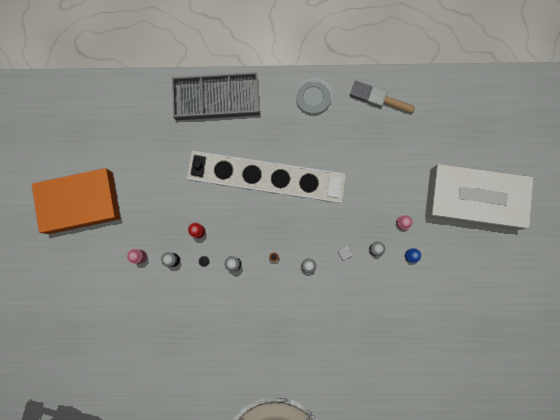

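The scene shows the end stop at the +y end (top view 198,165). The objectives, left to right in the top view, look like C (170,259), D (233,263), B (309,266) and A (377,248). The look-alikes are red, pink and blue. I'll zoom in to check this.

```bash
cat > h.py <<'E'
import numpy as np, cv2
from bench import ctrl
def ray(n,uv,z):
    p=ctrl.camera_params(n); R=cv2.Rodrigues(p["rvec"])[0]; c=-R.T@p["tvec"]
    q=cv2.undistortPoints(np.array([[uv]],float),p["mtx"],None)[0,0]
    d=R.T@np.array([*q,1]); return (c+d*(z-c[2])/d[2]).round(4)
def proj(n,P):
    p=ctrl.camera_params(n); return cv2.projectPoints(np.array(P,float).reshape(-1,3),p["rvec"],p["tvec"],p["mtx"],None)[0].reshape(-1,2).round(1)
E
python3 - <<'E'
from h import *
a=cv2.imread("pics/top0.png"); b=cv2.imread("pics/scene0.png")
f=lambda im,y,x,h,w,s: cv2.resize(im[y:y+h,x:x+w],None,fx=s,fy=s,interpolation=cv2.INTER_CUBIC)
v=np.vstack([f(a,235,155,45,130,6)[:, :780],f(a,235,285,45,130,6)])
cv2.imwrite("pics/c.png",v)
cv2.imwrite("pics/d.png",np.vstack([f(a,145,180,62,170,4.5)]))
g=cv2.cvtColor(a,cv2.COLOR_BGR2GRAY)[145:210,180:350]
_,l,s,c=cv2.connectedComponentsWithStats((g<50).astype(np.uint8))
for i in range(1,len(s)):
    if s[i,4]>60: print(s[i],c[i]+[180,145],ray("top",c[i]+[180,145],.007))
for n,uv,z in(("A",(377,248),.036),("B",(309,266),.05),("C",(170,259),.064),("D",(233,263),.078)):
    P=ray("top",uv,z); P0=[*P[:2],0]; print(n,P,proj("scene",[P,P0]))
E
```

```text
[ 11  11  14  21 220] [197.99090909 165.82272727] [0.6679 0.1836 0.007 ]
[ 35  17  17  17 238] [223.07983193 169.80252101] [0.6574 0.1223 0.007 ]
[ 63  21  18  17 244] [251.49180328 174.06147541] [0.6461 0.0531 0.007 ]
[ 92  25  18  18 247] [280.06882591 178.26720648] [ 0.635  -0.0161  0.007 ]
[120  29  18  18 251] [308.53386454 182.6374502 ] [ 0.6236 -0.0848  0.007 ]
A [ 0.4633 -0.2388  0.036 ] [[168.1 250.8]
 [171.5 261.4]]
B [ 0.4229 -0.0802  0.05  ] [[216.4 199.9]
 [218.9 215. ]]
C [0.4408 0.2353 0.064 ] [[316.7 141.4]
 [315.5 160.7]]
D [0.4305 0.0908 0.078 ] [[273.1 159.4]
 [273.9 183.4]]
```

View pics/c.png

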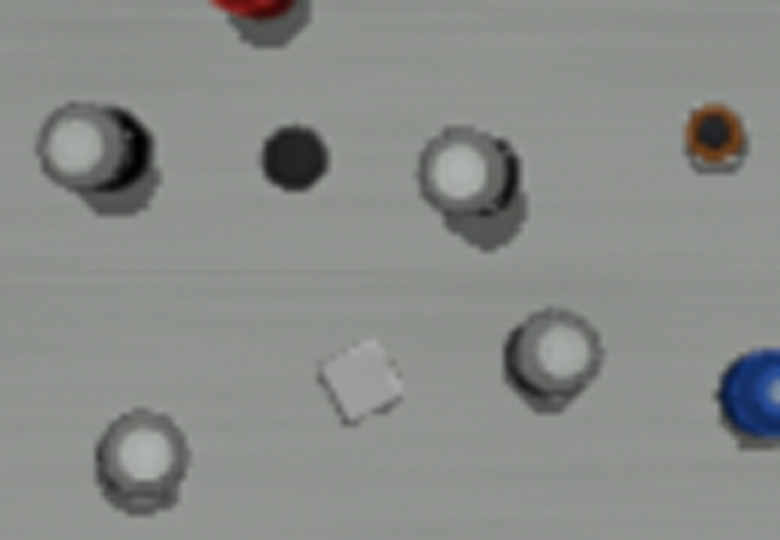

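Crop: nose centres at about C (77,147), D (461,172), B (145,455) and A (564,350). These are upright and unobstructed.

```bash
python3 - <<'E'
from h import *
for n,uv,z in(("A",(378.6,247.9),.036),("B",(308.8,265.4),.05),("C",(167.4,259.1),.064),("D",(231.4,263.2),.078)):
    P=ray("top",uv,z); print(n,P,proj("scene",[P]),proj("top",[[*P[:2],0]]))
E
```

```text
A [ 0.4635 -0.2425  0.036 ] [[166.6 251.8]] [[375.6 248.6]]
B [ 0.4243 -0.0798  0.05  ] [[216.9 200.1]] [[307.6 265.6]]
C [0.4406 0.2412 0.064 ] [[318.2 140.4]] [[173.5 259.7]]
D [0.4301 0.0943 0.078 ] [[274.1 158.7]] [[234.7 263.7]]
```

Emit:
servo_tool([
  {"dx": 20,"dy": -35,"az": -0.15},
  {"dx": 45,"dy": -70,"az": -0.3},
  {"dx": 75,"dy": -105,"az": -0.45},
  {"dx": 110,"dy": -140,"az": -0.6},
  {"dx": 145,"dy": -180,"az": -0.75},
  {"dx": 180,"dy": -220,"az": -0.9},
  {"dx": 210,"dy": -260,"az": -1.05},
  {"dx": 240,"dy": -300,"az": -1.2,"jaw": -0.4},
], grip_force=15)

```text
invalid input at $.series[0]: expected keys dx, dy, dz, ax, ay, az, jaw
```

Emit:
servo_tool([
  {"dx": 40,"dy": -50,"dz": 0,"ax": 0,"ay": 0,"az": -0.3,"jaw": -0.4},
  {"dx": 80,"dy": -100,"dz": 0,"ax": 0,"ay": 0,"az": -0.5,"jaw": -0.4},
  {"dx": 110,"dy": -140,"dz": 0,"ax": 0,"ay": 0,"az": -0.6,"jaw": -0.4},
  {"dx": 145,"dy": -180,"dz": 0,"ax": 0,"ay": 0,"az": -0.75,"jaw": -0.4},
  {"dx": 180,"dy": -220,"dz": 0,"ax": 0,"ay": 0,"az": -0.9,"jaw": -0.4},
  {"dx": 210,"dy": -260,"dz": 0,"ax": 0,"ay": 0,"az": -1.05,"jaw": -0.4},
  {"dx": 240,"dy": -300,"dz": 0,"ax": 0,"ay": 0,"az": -1.2,"jaw": -0.4},
  {"dx": 240,"dy": -300,"dz": 0,"ax": 0,"ay": 0,"az": -1.2,"jaw": -0.4},
], grip_force=15)

```text
clock: 0.9
eef_pos: [0.3664, 0.2075, 0.2386]
ee_rot: [-3.141, 0.0, 1.693]
ft_force: [0.6, 0.5, -0.0]
opening: 0.0615
finger_force: 0.0
```

Emit:
servo_tool([
  {"dx": 22,"dy": -40,"dz": 0,"ax": 0,"ay": 0,"az": -0.14,"jaw": -0.4},
  {"dx": 44,"dy": -80,"dz": 0,"ax": 0,"ay": 0,"az": -0.28,"jaw": -0.4},
  {"dx": 64,"dy": -113,"dz": -20,"ax": 0,"ay": 0,"az": -0.285,"jaw": -0.4},
  {"dx": 64,"dy": -113,"dz": -40,"ax": 0,"ay": 0,"az": -0.285,"jaw": -0.4},
  {"dx": 64,"dy": -113,"dz": -60,"ax": 0,"ay": 0,"az": -0.285,"jaw": -0.4},
  {"dx": 64,"dy": -113,"dz": -80,"ax": 0,"ay": 0,"az": -0.285,"jaw": -0.4},
  {"dx": 64,"dy": -113,"dz": -115,"ax": 0,"ay": 0,"az": -0.285,"jaw": -0.4},
  {"dx": 64,"dy": -113,"dz": -115,"ax": 0,"ay": 0,"az": -0.285,"jaw": -0.4},
])

```text
clock: 1.7
eef_pos: [0.427, 0.0969, 0.1207]
ee_rot: [-3.134, 0.001, 1.416]
ft_force: [-0.2, 0.6, -0.3]
opening: 0.0616
finger_force: 0.0
```

```bash
python3 - <<'E'
from h import *
s=ctrl.sense();print(s["eef_pos"],s["ee_rot"])
im=ctrl.camera("scene")[...,::-1]
f=cv2.resize(im[100:220,200:360],None,fx=5,fy=5,interpolation=cv2.INTER_CUBIC)
P=s["eef_pos"]
for q in proj("scene",[P,[.4301,.0943,.078]]): cv2.circle(f,tuple(int(v) for v in (q-[200,100])*5),4,(0,255,0),-1)
cv2.imwrite("pics/e.png",f)
E
```

```text
[0.42701807 0.09686606 0.12071872] [-3.13415216e+00  8.26668990e-04  1.41563236e+00]
```

View pics/e.png

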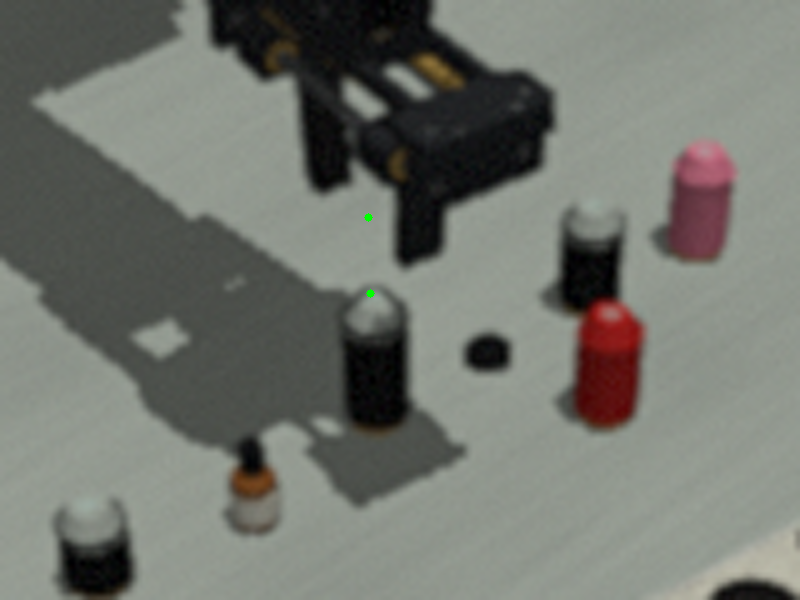

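D's nose is at (374,297) in the crop and the prediction was (370,293), about 2 mm apart. The fingers straddle it across x, so I'll descend and grip.

Emit:
servo_tool([
  {"dx": 2,"dy": -2,"dz": -20,"ax": 0,"ay": 0,"az": 0,"jaw": -0.4},
  {"dx": 2,"dy": -2,"dz": -45,"ax": 0,"ay": 0,"az": 0,"jaw": -0.4},
  {"dx": 2,"dy": -2,"dz": -75,"ax": 0,"ay": 0,"az": 0,"jaw": -0.4},
  {"dx": 2,"dy": -2,"dz": -95,"ax": 0,"ay": 0,"az": 0,"jaw": -0.4},
  {"dx": 2,"dy": -2,"dz": -95,"ax": 0,"ay": 0,"az": 0,"jaw": -0.1},
  {"dx": 2,"dy": -2,"dz": -95,"ax": 0,"ay": 0,"az": 0,"jaw": 0.1},
  {"dx": 2,"dy": -2,"dz": -95,"ax": 0,"ay": 0,"az": 0,"jaw": 0.5},
  {"dx": 2,"dy": -2,"dz": -95,"ax": 0,"ay": 0,"az": 0,"jaw": 0.5},
])

```text
clock: 2.55
eef_pos: [0.4317, 0.0949, 0.0299]
ee_rot: [3.14, -0.0, 1.416]
ft_force: [-0.4, -0.2, 5.7]
opening: 0.0335
finger_force: 14.9
```

Emit:
servo_tool([
  {"dx": 0,"dy": 0,"dz": 0,"ax": 0,"ay": 0,"az": 0,"jaw": 1},
  {"dx": 0,"dy": 0,"dz": 0,"ax": 0,"ay": 0,"az": 0,"jaw": 1},
  {"dx": 0,"dy": 0,"dz": 10,"ax": 0,"ay": 0,"az": 0,"jaw": 1},
  {"dx": 0,"dy": 0,"dz": 20,"ax": 0,"ay": 0,"az": 0,"jaw": 1},
  {"dx": 0,"dy": 0,"dz": 20,"ax": 0,"ay": 0,"az": 0,"jaw": 1},
])

```text
clock: 3.05
eef_pos: [0.4321, 0.0948, 0.0503]
ee_rot: [3.139, -0.0, 1.416]
ft_force: [0.6, 0.2, -1.9]
opening: 0.0332
finger_force: 14.8
```

Emit:
servo_tool([
  {"dx": 0,"dy": 0,"dz": 20,"ax": 0,"ay": 0,"az": 0,"jaw": 1},
  {"dx": 20,"dy": -20,"dz": 45,"ax": 0,"ay": 0,"az": 0,"jaw": 1},
  {"dx": 48,"dy": -45,"dz": 50,"ax": 0,"ay": 0,"az": 0,"jaw": 1},
  {"dx": 80,"dy": -75,"dz": 50,"ax": 0,"ay": 0,"az": 0,"jaw": 1},
  {"dx": 110,"dy": -105,"dz": 50,"ax": 0,"ay": 0,"az": 0,"jaw": 1},
  {"dx": 140,"dy": -132,"dz": 50,"ax": 0,"ay": 0,"az": 0,"jaw": 1},
  {"dx": 170,"dy": -160,"dz": 50,"ax": 0,"ay": 0,"az": 0,"jaw": 1},
  {"dx": 191,"dy": -180,"dz": 50,"ax": 0,"ay": 0,"az": 0,"jaw": 1},
])

```text
clock: 3.85
eef_pos: [0.6234, -0.0871, 0.0984]
ee_rot: [3.141, 0.0, 1.415]
ft_force: [1.0, 1.0, -3.1]
opening: 0.0334
finger_force: 14.8
```

Emit:
servo_tool([
  {"dx": 0,"dy": 0,"dz": 0,"ax": 0,"ay": 0,"az": 0,"jaw": 1},
  {"dx": 0,"dy": 0,"dz": -15,"ax": 0,"ay": 0,"az": 0,"jaw": 1},
  {"dx": 0,"dy": 0,"dz": -30,"ax": 0,"ay": 0,"az": 0,"jaw": 1},
  {"dx": 0,"dy": 0,"dz": -45,"ax": 0,"ay": 0,"az": 0,"jaw": 1},
  {"dx": 0,"dy": 0,"dz": -52,"ax": 0,"ay": 0,"az": 0,"jaw": 1},
  {"dx": 0,"dy": 0,"dz": -56,"ax": 0,"ay": 0,"az": 0,"jaw": 1},
  {"dx": 0,"dy": 0,"dz": -56,"ax": 0,"ay": 0,"az": 0,"jaw": 1},
])

```text
clock: 4.55
eef_pos: [0.622, -0.0849, 0.0423]
ee_rot: [-3.141, -0.0, 1.416]
ft_force: [-0.3, -1.4, -2.1]
opening: 0.0337
finger_force: 14.8
```

```bash
python3 - <<'E'
from h import *
im=ctrl.camera("scene")[...,::-1]
cv2.imwrite("pics/f.png",cv2.resize(im[180:300,210:370],None,fx=5,fy=5,interpolation=cv2.INTER_CUBIC))
E
```

```text
(no output)
```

View pics/f.png

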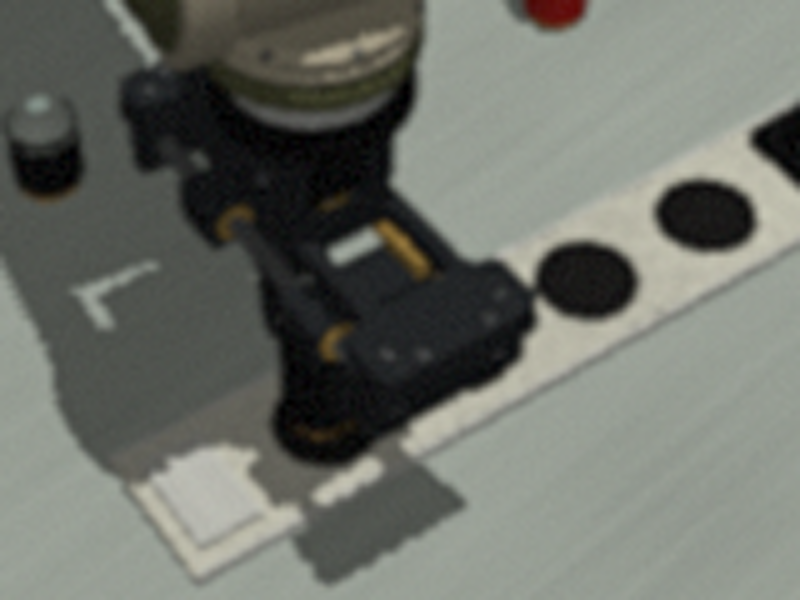

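The brass foot at (325,435) is centred over the end pad. I'll lower it the last few millimetres until it touches.

Emit:
servo_tool([
  {"dx": 1,"dy": 0,"dz": -2,"ax": 0,"ay": 0,"az": 0,"jaw": 1},
  {"dx": 1,"dy": 0,"dz": -4,"ax": 0,"ay": 0,"az": 0,"jaw": 1},
  {"dx": 1,"dy": 0,"dz": -5,"ax": 0,"ay": 0,"az": 0,"jaw": 1},
  {"dx": 1,"dy": 0,"dz": -5.5,"ax": 0,"ay": 0,"az": 0,"jaw": 1},
  {"dx": 1,"dy": 0,"dz": -5.5,"ax": 0,"ay": 0,"az": 0,"jaw": 1},
])

```text
clock: 5.1
eef_pos: [0.6232, -0.0852, 0.0372]
ee_rot: [3.142, 0.0, 1.416]
ft_force: [0.8, 0.1, -2.1]
opening: 0.0337
finger_force: 14.8
```

Emit:
servo_tool([
  {"dx": 0,"dy": 0,"dz": -0.5,"ax": 0,"ay": 0,"az": 0,"jaw": 1},
  {"dx": 0,"dy": 0,"dz": -1,"ax": 0,"ay": 0,"az": 0,"jaw": 1},
  {"dx": 0,"dy": 0,"dz": -1,"ax": 0,"ay": 0,"az": 0,"jaw": 1},
])

```text
clock: 5.4
eef_pos: [0.6233, -0.0852, 0.037]
ee_rot: [3.141, 0.0, 1.416]
ft_force: [-3.0, 1.0, 5.1]
opening: 0.0335
finger_force: 14.9
```

Emit:
servo_tool([
  {"dx": 0,"dy": 0,"dz": 0,"ax": 0,"ay": 0,"az": 0,"jaw": 0.15},
  {"dx": 0,"dy": 0,"dz": 0,"ax": 0,"ay": 0,"az": 0,"jaw": 0},
  {"dx": 0,"dy": 0,"dz": 0,"ax": 0,"ay": 0,"az": 0,"jaw": -0.4},
  {"dx": 0,"dy": 0,"dz": 0,"ax": 0,"ay": 0,"az": 0,"jaw": -0.4},
  {"dx": 0,"dy": 0,"dz": 20,"ax": 0,"ay": 0,"az": 0,"jaw": -0.4},
  {"dx": 0,"dy": 0,"dz": 60,"ax": 0,"ay": 0,"az": 0,"jaw": -0.4},
  {"dx": 0,"dy": 0,"dz": 100,"ax": 0,"ay": 0,"az": 0,"jaw": -0.4},
  {"dx": -20,"dy": 30,"dz": 110,"ax": 0,"ay": 0,"az": 0,"jaw": -0.4},
])

```text
clock: 6.2
eef_pos: [0.6057, -0.0577, 0.1506]
ee_rot: [3.133, 0.002, 1.413]
ft_force: [-0.2, 0.6, 0.7]
opening: 0.0614
finger_force: 0.0
```

Emit:
servo_tool([
  {"dx": -22,"dy": 40,"dz": 0,"ax": 0,"ay": 0,"az": 0,"jaw": -0.4},
  {"dx": -44,"dy": 80,"dz": 0,"ax": 0,"ay": 0,"az": 0,"jaw": -0.4},
  {"dx": -66,"dy": 120,"dz": 0,"ax": 0,"ay": 0,"az": 0,"jaw": -0.4},
  {"dx": -88,"dy": 160,"dz": 0,"ax": 0,"ay": 0,"az": 0,"jaw": -0.4},
  {"dx": -110,"dy": 200,"dz": 0,"ax": 0,"ay": 0,"az": 0,"jaw": -0.4},
  {"dx": -132,"dy": 240,"dz": 0,"ax": 0,"ay": 0,"az": 0,"jaw": -0.4},
  {"dx": -162,"dy": 297,"dz": 0,"ax": 0,"ay": 0,"az": 0,"jaw": -0.4},
  {"dx": -162,"dy": 297,"dz": 0,"ax": 0,"ay": 0,"az": 0,"jaw": -0.4},
])

```text
clock: 7.0
eef_pos: [0.4391, 0.2448, 0.1464]
ee_rot: [-3.141, -0.0, 1.419]
ft_force: [-0.1, 0.4, -0.1]
opening: 0.0619
finger_force: 0.0
```

```bash
python3 - <<'E'
from h import *
print(ctrl.sense()["eef_pos"])
im=ctrl.camera("scene")[...,::-1]
cv2.imwrite("pics/g.png",cv2.resize(im[100:300,200:390],None,fx=3,fy=3,interpolation=cv2.INTER_CUBIC))
print(proj("scene",[[.6236,-.0848,.085],[.6236,-.0848,.007]]))
E
```

```text
[0.43909758 0.24479473 0.14638778]
[[273.6 238.7]
 [274.4 262.9]]
```

View pics/g.png

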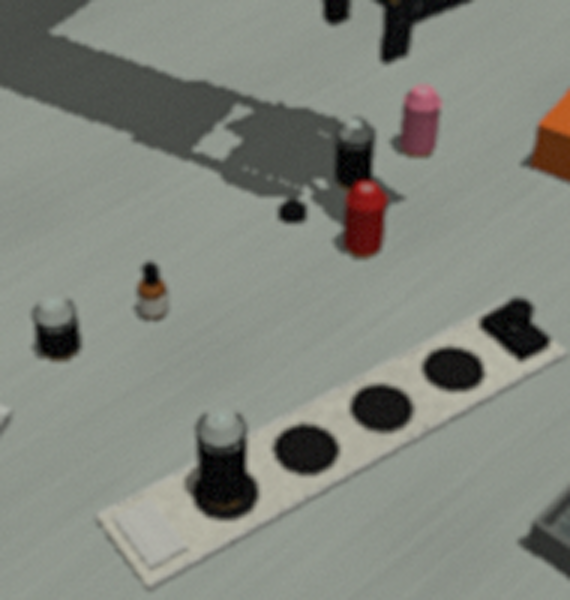

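D stands upright in the middle of its pad (foot at crop 224,497). Next is C.

Emit:
servo_tool([
  {"dx": 2,"dy": -3,"dz": -40,"ax": 0,"ay": 0,"az": 0,"jaw": -0.4},
  {"dx": 2,"dy": -3,"dz": -70,"ax": 0,"ay": 0,"az": 0,"jaw": -0.4},
  {"dx": 2,"dy": -3,"dz": -100,"ax": 0,"ay": 0,"az": 0,"jaw": -0.4},
  {"dx": 2,"dy": -3,"dz": -126,"ax": 0,"ay": 0,"az": 0,"jaw": -0.4},
  {"dx": 2,"dy": -3,"dz": -126,"ax": 0,"ay": 0,"az": 0,"jaw": -0.1},
  {"dx": 2,"dy": -3,"dz": -126,"ax": 0,"ay": 0,"az": 0,"jaw": 0.1},
  {"dx": 2,"dy": -3,"dz": -126,"ax": 0,"ay": 0,"az": 0,"jaw": 0.5},
  {"dx": 2,"dy": -3,"dz": -126,"ax": 0,"ay": 0,"az": 0,"jaw": 1},
])

```text
clock: 7.85
eef_pos: [0.4438, 0.2389, 0.0215]
ee_rot: [3.14, -0.001, 1.416]
ft_force: [-0.5, 0.0, 3.5]
opening: 0.0335
finger_force: 15.0
```

Emit:
servo_tool([
  {"dx": 0,"dy": 0,"dz": 0,"ax": 0,"ay": 0,"az": 0,"jaw": 1},
  {"dx": 0,"dy": 0,"dz": 0,"ax": 0,"ay": 0,"az": 0,"jaw": 1},
])

```text
clock: 8.05
eef_pos: [0.4439, 0.2389, 0.0214]
ee_rot: [3.14, -0.001, 1.416]
ft_force: [-1.9, -1.8, 7.7]
opening: 0.0335
finger_force: 15.0
```

Emit:
servo_tool([
  {"dx": 0,"dy": 0,"dz": 15,"ax": 0,"ay": 0,"az": 0,"jaw": 1},
  {"dx": 0,"dy": 0,"dz": 40,"ax": 0,"ay": 0,"az": 0,"jaw": 1},
  {"dx": 0,"dy": 0,"dz": 70,"ax": 0,"ay": 0,"az": 0,"jaw": 1},
  {"dx": 0,"dy": 0,"dz": 95,"ax": 0,"ay": 0,"az": 0,"jaw": 1},
  {"dx": 0,"dy": 0,"dz": 100,"ax": 0,"ay": 0,"az": 0,"jaw": 1},
])

```text
clock: 8.55
eef_pos: [0.4444, 0.2392, 0.1229]
ee_rot: [3.137, -0.002, 1.416]
ft_force: [0.1, 0.5, -1.5]
opening: 0.0335
finger_force: 15.0
```

Emit:
servo_tool([
  {"dx": 15,"dy": -20,"dz": 0,"ax": 0,"ay": 0,"az": 0,"jaw": 1},
  {"dx": 40,"dy": -54,"dz": 0,"ax": 0,"ay": 0,"az": 0,"jaw": 1},
  {"dx": 68,"dy": -92,"dz": 0,"ax": 0,"ay": 0,"az": 0,"jaw": 1},
  {"dx": 96,"dy": -130,"dz": 0,"ax": 0,"ay": 0,"az": 0,"jaw": 1},
  {"dx": 124,"dy": -168,"dz": 0,"ax": 0,"ay": 0,"az": 0,"jaw": 1},
  {"dx": 152,"dy": -206,"dz": 0,"ax": 0,"ay": 0,"az": 0,"jaw": 1},
  {"dx": 176,"dy": -238,"dz": 0,"ax": 0,"ay": 0,"az": 0,"jaw": 1},
  {"dx": 190.5,"dy": -257,"dz": 0,"ax": 0,"ay": 0,"az": 0,"jaw": 1},
])

```text
clock: 9.35
eef_pos: [0.6345, -0.0209, 0.1187]
ee_rot: [-3.141, 0.0, 1.414]
ft_force: [0.2, 1.1, -1.8]
opening: 0.0331
finger_force: 15.0
```

Emit:
servo_tool([
  {"dx": 0,"dy": 0,"dz": -5,"ax": 0,"ay": 0,"az": 0,"jaw": 1},
  {"dx": 0,"dy": 0,"dz": -25,"ax": 0,"ay": 0,"az": 0,"jaw": 1},
  {"dx": 0,"dy": 0,"dz": -50,"ax": 0,"ay": 0,"az": 0,"jaw": 1},
  {"dx": 0,"dy": 0,"dz": -70,"ax": 0,"ay": 0,"az": 0,"jaw": 1},
  {"dx": 0,"dy": 0,"dz": -82,"ax": 0,"ay": 0,"az": 0,"jaw": 1},
  {"dx": 0,"dy": 0,"dz": -87,"ax": 0,"ay": 0,"az": 0,"jaw": 1},
  {"dx": 0,"dy": 0,"dz": -89,"ax": 0,"ay": 0,"az": 0,"jaw": 1},
  {"dx": 0,"dy": 0,"dz": -89,"ax": 0,"ay": 0,"az": 0,"jaw": 1},
])

```text
clock: 10.15
eef_pos: [0.634, -0.018, 0.0317]
ee_rot: [3.141, 0.0, 1.416]
ft_force: [-0.3, -0.1, -1.9]
opening: 0.0335
finger_force: 15.0
```

Emit:
servo_tool([
  {"dx": 0.5,"dy": 0,"dz": -1,"ax": 0,"ay": 0,"az": 0,"jaw": 1},
  {"dx": 0.5,"dy": 0,"dz": -2,"ax": 0,"ay": 0,"az": 0,"jaw": 1},
  {"dx": 0.5,"dy": 0,"dz": -3,"ax": 0,"ay": 0,"az": 0,"jaw": 1},
  {"dx": 0.5,"dy": 0,"dz": -3.5,"ax": 0,"ay": 0,"az": 0,"jaw": 1},
  {"dx": 0.5,"dy": 0,"dz": -3.5,"ax": 0,"ay": 0,"az": 0,"jaw": 1},
])

```text
clock: 10.65
eef_pos: [0.6344, -0.0182, 0.0285]
ee_rot: [3.141, 0.0, 1.416]
ft_force: [-1.9, 0.9, 5.1]
opening: 0.0334
finger_force: 15.0
```

Emit:
servo_tool([
  {"dx": 0,"dy": 0,"dz": 0,"ax": 0,"ay": 0,"az": 0,"jaw": 0.15},
  {"dx": 0,"dy": 0,"dz": 0,"ax": 0,"ay": 0,"az": 0,"jaw": 0},
  {"dx": 0,"dy": 0,"dz": 0,"ax": 0,"ay": 0,"az": 0,"jaw": -0.4},
  {"dx": 0,"dy": 0,"dz": 0,"ax": 0,"ay": 0,"az": 0,"jaw": -0.4},
  {"dx": 0,"dy": 0,"dz": 20,"ax": 0,"ay": 0,"az": 0,"jaw": -0.4},
  {"dx": 0,"dy": 0,"dz": 60,"ax": 0,"ay": 0,"az": 0,"jaw": -0.4},
  {"dx": 0,"dy": 0,"dz": 100,"ax": 0,"ay": 0,"az": 0,"jaw": -0.4},
  {"dx": 0,"dy": 0,"dz": 110,"ax": 0,"ay": 0,"az": 0,"jaw": -0.4},
])

```text
clock: 11.45
eef_pos: [0.6359, -0.0184, 0.1424]
ee_rot: [3.134, 0.0, 1.416]
ft_force: [0.4, -0.3, 0.2]
opening: 0.062
finger_force: 0.0
```

Emit:
servo_tool([
  {"dx": -30,"dy": -5,"dz": 0,"ax": 0,"ay": 0,"az": 0,"jaw": -0.4},
  {"dx": -70,"dy": -15,"dz": 0,"ax": 0,"ay": 0,"az": 0,"jaw": -0.4},
  {"dx": -110,"dy": -25,"dz": 0,"ax": 0,"ay": 0,"az": 0,"jaw": -0.4},
  {"dx": -150,"dy": -40,"dz": 0,"ax": 0,"ay": 0,"az": 0,"jaw": -0.4},
  {"dx": -190,"dy": -55,"dz": 0,"ax": 0,"ay": 0,"az": 0,"jaw": -0.4},
  {"dx": -210,"dy": -62,"dz": 0,"ax": 0,"ay": 0,"az": 0,"jaw": -0.4},
  {"dx": -210,"dy": -62,"dz": -40,"ax": 0,"ay": 0,"az": 0,"jaw": -0.4},
  {"dx": -210,"dy": -62,"dz": -40,"ax": 0,"ay": 0,"az": 0,"jaw": -0.4},
])

```text
clock: 12.25
eef_pos: [0.4219, -0.0794, 0.0949]
ee_rot: [-3.135, -0.002, 1.415]
ft_force: [-0.7, 0.5, -0.2]
opening: 0.0615
finger_force: 0.0
```

```bash
python3 - <<'E'
from h import *
print(ctrl.sense()["eef_pos"])
im=ctrl.camera("scene")[...,::-1]
cv2.imwrite("pics/i.png",cv2.resize(im[140:300,140:380],None,fx=3.3,fy=3.3,interpolation=cv2.INTER_CUBIC))
print((proj("scene",[[.4243,-.0798,.05],[.635,-.0161,.071],[.635,-.0161,.007]])-[140,140])*3.3)
E
```

```text
[ 0.42190209 -0.07944152  0.09490623]
[[253.77 198.33]
 [534.27 292.71]
 [531.96 358.05]]
```

View pics/i.png

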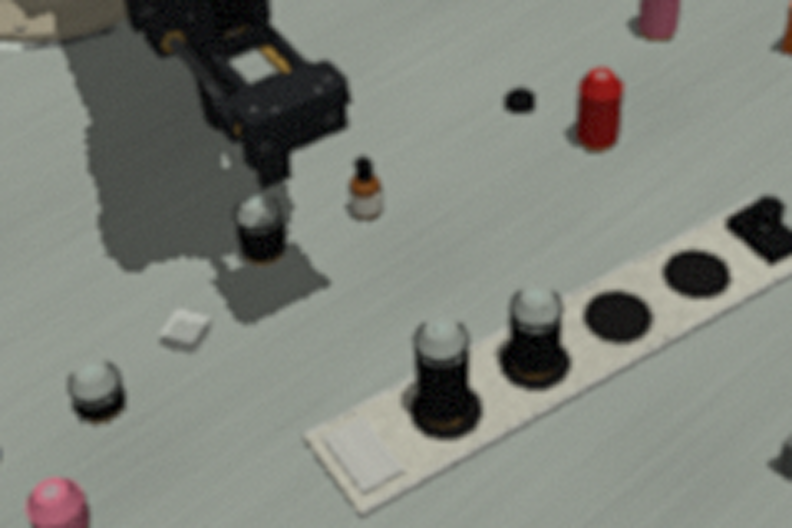

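C stands centred on its pad (crop 535,365). B's nose is at (258,200), within about 2 mm of the prediction. I'll descend on B.

Emit:
servo_tool([
  {"dx": 1,"dy": 0,"dz": -25,"ax": 0,"ay": 0,"az": 0,"jaw": -0.4},
  {"dx": 1,"dy": 0,"dz": -50,"ax": 0,"ay": 0,"az": 0,"jaw": -0.4},
  {"dx": 1,"dy": 0,"dz": -75,"ax": 0,"ay": 0,"az": 0,"jaw": -0.4},
  {"dx": 1,"dy": 0,"dz": -85,"ax": 0,"ay": 0,"az": 0,"jaw": -0.4},
  {"dx": 1,"dy": 0,"dz": -85,"ax": 0,"ay": 0,"az": 0,"jaw": -0.1},
  {"dx": 1,"dy": 0,"dz": -85,"ax": 0,"ay": 0,"az": 0,"jaw": 0.1},
  {"dx": 1,"dy": 0,"dz": -85,"ax": 0,"ay": 0,"az": 0,"jaw": 0.5},
  {"dx": 1,"dy": 0,"dz": -85,"ax": 0,"ay": 0,"az": 0,"jaw": 1},
])

```text
clock: 13.1
eef_pos: [0.4256, -0.0803, 0.0136]
ee_rot: [3.14, 0.0, 1.416]
ft_force: [-1.6, 0.6, 7.1]
opening: 0.0334
finger_force: 15.0
```

Emit:
servo_tool([
  {"dx": 0,"dy": 0,"dz": 0,"ax": 0,"ay": 0,"az": 0,"jaw": 1},
  {"dx": 0,"dy": 0,"dz": 0,"ax": 0,"ay": 0,"az": 0,"jaw": 1},
])

```text
clock: 13.3
eef_pos: [0.4256, -0.0803, 0.0136]
ee_rot: [3.14, 0.0, 1.416]
ft_force: [-1.3, 1.2, 8.6]
opening: 0.0331
finger_force: 15.0
```

Emit:
servo_tool([
  {"dx": 0,"dy": 0,"dz": 15,"ax": 0,"ay": 0,"az": 0,"jaw": 1},
  {"dx": 0,"dy": 0,"dz": 40,"ax": 0,"ay": 0,"az": 0,"jaw": 1},
  {"dx": 0,"dy": 0,"dz": 70,"ax": 0,"ay": 0,"az": 0,"jaw": 1},
  {"dx": 0,"dy": 0,"dz": 95,"ax": 0,"ay": 0,"az": 0,"jaw": 1},
  {"dx": 0,"dy": 0,"dz": 110,"ax": 0,"ay": 0,"az": 0,"jaw": 1},
  {"dx": 0,"dy": 0,"dz": 110,"ax": 0,"ay": 0,"az": 0,"jaw": 1},
])

```text
clock: 13.9
eef_pos: [0.4261, -0.0805, 0.1245]
ee_rot: [3.138, 0.001, 1.416]
ft_force: [0.2, 0.2, -1.7]
opening: 0.0332
finger_force: 15.0
```

Emit:
servo_tool([
  {"dx": 15,"dy": 15,"dz": 0,"ax": 0,"ay": 0,"az": 0,"jaw": 1},
  {"dx": 45,"dy": 35,"dz": 0,"ax": 0,"ay": 0,"az": 0,"jaw": 1},
  {"dx": 80,"dy": 60,"dz": 0,"ax": 0,"ay": 0,"az": 0,"jaw": 1},
  {"dx": 115,"dy": 85,"dz": 0,"ax": 0,"ay": 0,"az": 0,"jaw": 1},
  {"dx": 150,"dy": 105,"dz": 0,"ax": 0,"ay": 0,"az": 0,"jaw": 1},
  {"dx": 185,"dy": 120,"dz": 0,"ax": 0,"ay": 0,"az": 0,"jaw": 1},
  {"dx": 210,"dy": 130,"dz": 0,"ax": 0,"ay": 0,"az": 0,"jaw": 1},
  {"dx": 220,"dy": 133,"dz": 0,"ax": 0,"ay": 0,"az": 0,"jaw": 1},
])

```text
clock: 14.7
eef_pos: [0.6463, 0.0541, 0.1207]
ee_rot: [-3.14, -0.0, 1.417]
ft_force: [-0.3, -0.3, -1.2]
opening: 0.0329
finger_force: 15.0
```

Emit:
servo_tool([
  {"dx": 0,"dy": 0,"dz": -5,"ax": 0,"ay": 0,"az": 0,"jaw": 1},
  {"dx": 0,"dy": 0,"dz": -25,"ax": 0,"ay": 0,"az": 0,"jaw": 1},
  {"dx": 0,"dy": 0,"dz": -50,"ax": 0,"ay": 0,"az": 0,"jaw": 1},
  {"dx": 0,"dy": 0,"dz": -75,"ax": 0,"ay": 0,"az": 0,"jaw": 1},
  {"dx": 0,"dy": 0,"dz": -90,"ax": 0,"ay": 0,"az": 0,"jaw": 1},
  {"dx": 0,"dy": 0,"dz": -97,"ax": 0,"ay": 0,"az": 0,"jaw": 1},
  {"dx": 0,"dy": 0,"dz": -99,"ax": 0,"ay": 0,"az": 0,"jaw": 1},
  {"dx": 0,"dy": 0,"dz": -99,"ax": 0,"ay": 0,"az": 0,"jaw": 1},
])

```text
clock: 15.5
eef_pos: [0.6455, 0.0527, 0.0243]
ee_rot: [3.141, -0.0, 1.416]
ft_force: [-0.2, 0.3, -1.4]
opening: 0.0333
finger_force: 15.0
```

Contact is expected at z ≈ 0.0206.

Emit:
servo_tool([
  {"dx": 0.5,"dy": 0,"dz": -1,"ax": 0,"ay": 0,"az": 0,"jaw": 1},
  {"dx": 0.5,"dy": 0,"dz": -2,"ax": 0,"ay": 0,"az": 0,"jaw": 1},
  {"dx": 0.5,"dy": 0,"dz": -3,"ax": 0,"ay": 0,"az": 0,"jaw": 1},
  {"dx": 0.5,"dy": 0,"dz": -4,"ax": 0,"ay": 0,"az": 0,"jaw": 1},
  {"dx": 0.5,"dy": 0,"dz": -4,"ax": 0,"ay": 0,"az": 0,"jaw": 1},
])

```text
clock: 16.0
eef_pos: [0.6459, 0.0529, 0.0207]
ee_rot: [3.141, 0.0, 1.416]
ft_force: [-2.4, -0.7, 4.7]
opening: 0.0335
finger_force: 15.0
```

Emit:
servo_tool([
  {"dx": 0,"dy": 0,"dz": 0,"ax": 0,"ay": 0,"az": 0,"jaw": 0.15},
  {"dx": 0,"dy": 0,"dz": 0,"ax": 0,"ay": 0,"az": 0,"jaw": 0},
  {"dx": 0,"dy": 0,"dz": 0,"ax": 0,"ay": 0,"az": 0,"jaw": -0.4},
  {"dx": 0,"dy": 0,"dz": 0,"ax": 0,"ay": 0,"az": 0,"jaw": -0.4},
  {"dx": 0,"dy": 0,"dz": 20,"ax": 0,"ay": 0,"az": 0,"jaw": -0.4},
  {"dx": 0,"dy": 0,"dz": 60,"ax": 0,"ay": 0,"az": 0,"jaw": -0.4},
  {"dx": 0,"dy": 0,"dz": 100,"ax": 0,"ay": 0,"az": 0,"jaw": -0.4},
  {"dx": -30,"dy": 0,"dz": 120,"ax": 0,"ay": 0,"az": 0,"jaw": -0.4},
])

```text
clock: 16.8
eef_pos: [0.6181, 0.0524, 0.1431]
ee_rot: [3.135, -0.0, 1.416]
ft_force: [0.6, 0.1, 0.6]
opening: 0.0618
finger_force: 0.0
```

Emit:
servo_tool([
  {"dx": -30,"dy": -30,"dz": 0,"ax": 0,"ay": 0,"az": 0,"jaw": -0.4},
  {"dx": -60,"dy": -65,"dz": 0,"ax": 0,"ay": 0,"az": 0,"jaw": -0.4},
  {"dx": -90,"dy": -100,"dz": 0,"ax": 0,"ay": 0,"az": 0,"jaw": -0.4},
  {"dx": -110,"dy": -140,"dz": 0,"ax": 0,"ay": 0,"az": 0,"jaw": -0.4},
  {"dx": -130,"dy": -185,"dz": 0,"ax": 0,"ay": 0,"az": 0,"jaw": -0.4},
  {"dx": -142,"dy": -225,"dz": 0,"ax": 0,"ay": 0,"az": 0,"jaw": -0.4},
  {"dx": -150,"dy": -265,"dz": 0,"ax": 0,"ay": 0,"az": 0,"jaw": -0.4},
  {"dx": -151.5,"dy": -295,"dz": -20,"ax": 0,"ay": 0,"az": 0,"jaw": -0.4},
])

```text
clock: 17.6
eef_pos: [0.4643, -0.2452, 0.1216]
ee_rot: [3.137, 0.003, 1.414]
ft_force: [-0.2, 0.2, -0.7]
opening: 0.0618
finger_force: 0.0
```

Emit:
servo_tool([
  {"dx": 0,"dy": 0,"dz": -40,"ax": 0,"ay": 0,"az": 0,"jaw": -0.4},
  {"dx": 0,"dy": 0,"dz": -40,"ax": 0,"ay": 0,"az": 0,"jaw": -0.4},
])

```text
clock: 17.8
eef_pos: [0.4621, -0.2412, 0.076]
ee_rot: [-3.135, -0.004, 1.414]
ft_force: [0.0, 0.1, -0.4]
opening: 0.0615
finger_force: 0.0
```

```bash
python3 - <<'E'
from h import *
im=ctrl.camera("scene")[...,::-1]
cv2.imwrite("pics/k.png",cv2.resize(im[160:320,100:340],None,fx=3.3,fy=3.3,interpolation=cv2.INTER_CUBIC))
print((proj("scene",[[.4635,-.2425,.036],ctrl.sense()["eef_pos"]])-[100,160])*3.3)
E
```

```text
[[219.78 302.94]
 [206.58 257.4 ]]
```

View pics/k.png

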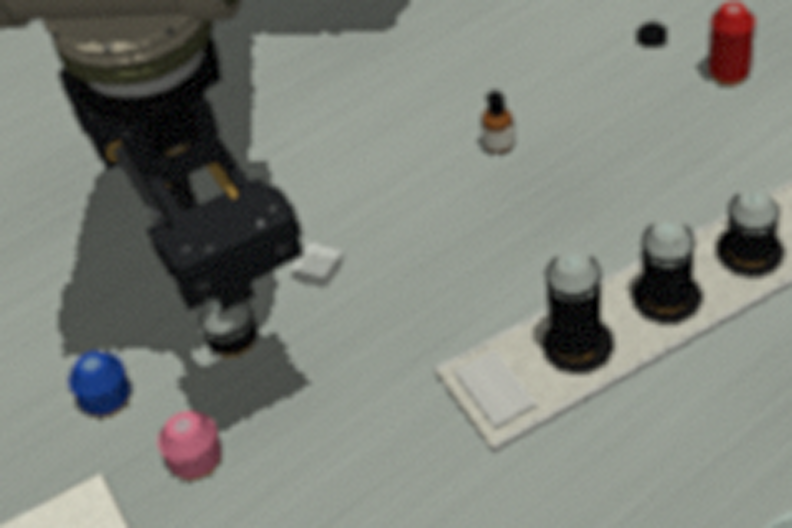

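B is centred on its pad (crop 750,245). A is directly below the fingers (foot at 230,345). I'll descend until the tips are 4 mm above the bench.

Emit:
servo_tool([
  {"dx": 1,"dy": 0,"dz": -20,"ax": 0,"ay": 0,"az": 0,"jaw": -0.4},
  {"dx": 1,"dy": 0,"dz": -45,"ax": 0,"ay": 0,"az": 0,"jaw": -0.4},
  {"dx": 1,"dy": 0,"dz": -62,"ax": 0,"ay": 0,"az": 0,"jaw": -0.4},
  {"dx": 1,"dy": 0,"dz": -70,"ax": 0,"ay": 0,"az": 0,"jaw": -0.4},
  {"dx": 1,"dy": 0,"dz": -74,"ax": 0,"ay": 0,"az": 0,"jaw": -0.4},
  {"dx": 1,"dy": 0,"dz": -75,"ax": 0,"ay": 0,"az": 0,"jaw": -0.4},
])

```text
clock: 18.45
eef_pos: [0.4658, -0.2423, 0.0057]
ee_rot: [3.14, 0.001, 1.416]
ft_force: [0.3, 0.0, 0.2]
opening: 0.0617
finger_force: 0.0
```

Emit:
servo_tool([
  {"dx": 0,"dy": 0,"dz": 0,"ax": 0,"ay": 0,"az": 0,"jaw": -0.1},
  {"dx": 0,"dy": 0,"dz": 0,"ax": 0,"ay": 0,"az": 0,"jaw": 0.1},
  {"dx": 0,"dy": 0,"dz": 0,"ax": 0,"ay": 0,"az": 0,"jaw": 0.5},
  {"dx": 0,"dy": 0,"dz": 0,"ax": 0,"ay": 0,"az": 0,"jaw": 1},
  {"dx": 0,"dy": 0,"dz": 0,"ax": 0,"ay": 0,"az": 0,"jaw": 1},
])

```text
clock: 18.95
eef_pos: [0.4652, -0.2422, 0.005]
ee_rot: [3.142, 0.0, 1.416]
ft_force: [-1.4, 1.0, 4.3]
opening: 0.0329
finger_force: 15.0
```

Emit:
servo_tool([
  {"dx": 0,"dy": 0,"dz": 15,"ax": 0,"ay": 0,"az": 0,"jaw": 1},
  {"dx": 0,"dy": 0,"dz": 40,"ax": 0,"ay": 0,"az": 0,"jaw": 1},
  {"dx": 0,"dy": 0,"dz": 75,"ax": 0,"ay": 0,"az": 0,"jaw": 1},
  {"dx": 0,"dy": 0,"dz": 110,"ax": 0,"ay": 0,"az": 0,"jaw": 1},
  {"dx": 0,"dy": 0,"dz": 130,"ax": 0,"ay": 0,"az": 0,"jaw": 1},
  {"dx": 0,"dy": 0,"dz": 130,"ax": 0,"ay": 0,"az": 0,"jaw": 1},
])

```text
clock: 19.55
eef_pos: [0.4662, -0.2429, 0.1371]
ee_rot: [3.137, 0.003, 1.416]
ft_force: [0.1, 0.4, -1.6]
opening: 0.0335
finger_force: 15.0
```

Emit:
servo_tool([
  {"dx": 5,"dy": 20,"dz": 0,"ax": 0,"ay": 0,"az": 0,"jaw": 1},
  {"dx": 15,"dy": 55,"dz": 0,"ax": 0,"ay": 0,"az": 0,"jaw": 1},
  {"dx": 25,"dy": 95,"dz": 0,"ax": 0,"ay": 0,"az": 0,"jaw": 1},
  {"dx": 35,"dy": 135,"dz": 0,"ax": 0,"ay": 0,"az": 0,"jaw": 1},
  {"dx": 45,"dy": 175,"dz": 0,"ax": 0,"ay": 0,"az": 0,"jaw": 1},
  {"dx": 60,"dy": 215,"dz": 0,"ax": 0,"ay": 0,"az": 0,"jaw": 1},
  {"dx": 80,"dy": 250,"dz": 0,"ax": 0,"ay": 0,"az": 0,"jaw": 1},
  {"dx": 100,"dy": 285,"dz": 0,"ax": 0,"ay": 0,"az": 0,"jaw": 1},
])

```text
clock: 20.35
eef_pos: [0.5651, 0.0447, 0.133]
ee_rot: [-3.139, 0.0, 1.416]
ft_force: [0.2, -0.2, -1.0]
opening: 0.033
finger_force: 15.0
```

Emit:
servo_tool([
  {"dx": 25,"dy": 25,"dz": 0,"ax": 0,"ay": 0,"az": 0,"jaw": 1},
  {"dx": 55,"dy": 50,"dz": 0,"ax": 0,"ay": 0,"az": 0,"jaw": 1},
  {"dx": 80,"dy": 72,"dz": 0,"ax": 0,"ay": 0,"az": 0,"jaw": 1},
  {"dx": 91.5,"dy": 80,"dz": 0,"ax": 0,"ay": 0,"az": 0,"jaw": 1},
  {"dx": 91.5,"dy": 80,"dz": -20,"ax": 0,"ay": 0,"az": 0,"jaw": 1},
  {"dx": 91.5,"dy": 80,"dz": -45,"ax": 0,"ay": 0,"az": 0,"jaw": 1},
  {"dx": 91.5,"dy": 80,"dz": -70,"ax": 0,"ay": 0,"az": 0,"jaw": 1},
  {"dx": 91.5,"dy": 80,"dz": -70,"ax": 0,"ay": 0,"az": 0,"jaw": 1},
])

```text
clock: 21.15
eef_pos: [0.6541, 0.1228, 0.0592]
ee_rot: [-3.133, 0.002, 1.416]
ft_force: [-1.3, 0.4, -1.6]
opening: 0.0333
finger_force: 15.0
```

Emit:
servo_tool([
  {"dx": 1,"dy": 0,"dz": -10,"ax": 0,"ay": 0,"az": 0,"jaw": 1},
  {"dx": 1,"dy": 0,"dz": -30,"ax": 0,"ay": 0,"az": 0,"jaw": 1},
  {"dx": 1,"dy": 0,"dz": -42,"ax": 0,"ay": 0,"az": 0,"jaw": 1},
  {"dx": 1,"dy": 0,"dz": -47,"ax": 0,"ay": 0,"az": 0,"jaw": 1},
  {"dx": 1,"dy": 0,"dz": -47,"ax": 0,"ay": 0,"az": 0,"jaw": 1},
  {"dx": 1,"dy": 0,"dz": -47,"ax": 0,"ay": 0,"az": 0,"jaw": 1},
])

```text
clock: 21.75
eef_pos: [0.6582, 0.1229, 0.0186]
ee_rot: [3.14, -0.0, 1.416]
ft_force: [0.4, -0.5, -0.9]
opening: 0.0334
finger_force: 15.0
```

Emit:
servo_tool([
  {"dx": 0,"dy": 0,"dz": -2,"ax": 0,"ay": 0,"az": 0,"jaw": 1},
  {"dx": 0,"dy": 0,"dz": -4,"ax": 0,"ay": 0,"az": 0,"jaw": 1},
  {"dx": 0,"dy": 0,"dz": -5,"ax": 0,"ay": 0,"az": 0,"jaw": 1},
  {"dx": 0,"dy": 0,"dz": -6,"ax": 0,"ay": 0,"az": 0,"jaw": 1},
  {"dx": 0,"dy": 0,"dz": -6.5,"ax": 0,"ay": 0,"az": 0,"jaw": 1},
  {"dx": 0,"dy": 0,"dz": -6.5,"ax": 0,"ay": 0,"az": 0,"jaw": 1},
])

```text
clock: 22.35
eef_pos: [0.6578, 0.1229, 0.0121]
ee_rot: [3.141, 0.0, 1.416]
ft_force: [-3.4, 0.0, 5.0]
opening: 0.0331
finger_force: 15.0
```

Contact. I'll release, then back off upward and toward the base.

Emit:
servo_tool([
  {"dx": 0,"dy": 0,"dz": 0,"ax": 0,"ay": 0,"az": 0,"jaw": 0.15},
  {"dx": 0,"dy": 0,"dz": 0,"ax": 0,"ay": 0,"az": 0,"jaw": 0},
  {"dx": 0,"dy": 0,"dz": 0,"ax": 0,"ay": 0,"az": 0,"jaw": -0.4},
  {"dx": 0,"dy": 0,"dz": 0,"ax": 0,"ay": 0,"az": 0,"jaw": -0.4},
  {"dx": 0,"dy": 0,"dz": 20,"ax": 0,"ay": 0,"az": 0,"jaw": -0.4},
  {"dx": 0,"dy": 0,"dz": 60,"ax": 0,"ay": 0,"az": 0,"jaw": -0.4},
  {"dx": 0,"dy": 0,"dz": 100,"ax": 0,"ay": 0,"az": 0,"jaw": -0.4},
  {"dx": 0,"dy": 0,"dz": 140,"ax": 0,"ay": 0,"az": 0,"jaw": -0.4},
])

```text
clock: 23.15
eef_pos: [0.6575, 0.1228, 0.1528]
ee_rot: [-3.141, 0.0, 1.416]
ft_force: [0.4, -0.6, 0.5]
opening: 0.0617
finger_force: 0.0
```

Emit:
servo_tool([
  {"dx": -40,"dy": 0,"dz": 10,"ax": 0,"ay": 0,"az": 0,"jaw": -0.4},
  {"dx": -80,"dy": 0,"dz": 20,"ax": 0,"ay": 0,"az": 0,"jaw": -0.4},
  {"dx": -120,"dy": 0,"dz": 30,"ax": 0,"ay": 0,"az": 0,"jaw": -0.4},
  {"dx": -160,"dy": 0,"dz": 40,"ax": 0,"ay": 0,"az": 0,"jaw": -0.4},
  {"dx": -200,"dy": 0,"dz": 50,"ax": 0,"ay": 0,"az": 0,"jaw": -0.4},
  {"dx": -240,"dy": 0,"dz": 50,"ax": 0,"ay": 0,"az": 0,"jaw": -0.4},
  {"dx": -240,"dy": 0,"dz": 50,"ax": 0,"ay": 0,"az": 0,"jaw": -0.4},
  {"dx": -240,"dy": 0,"dz": 50,"ax": 0,"ay": 0,"az": 0,"jaw": -0.4},
])

```text
clock: 23.95
eef_pos: [0.4179, 0.1229, 0.2018]
ee_rot: [3.14, -0.0, 1.416]
ft_force: [0.9, 0.0, -0.3]
opening: 0.0613
finger_force: 0.0
```

```bash
python3 - <<'E'
from h import *
f=lambda im,y,x,h,w,s: cv2.resize(im[y:y+h,x:x+w],None,fx=s,fy=s,interpolation=cv2.INTER_CUBIC)
a=f(ctrl.camera("top")[...,::-1],145,180,65,170,4.5); b=f(ctrl.camera("scene")[...,::-1],190,225,105,170,2.75)
v=np.zeros((a.shape[0]+b.shape[0],765,3),np.uint8); v[:a.shape[0],:a.shape[1]]=a; v[a.shape[0]:,:b.shape[1]]=b
cv2.imwrite("pics/l.png",v)
for x,y,z in((.6574,.1223,.043),(.6461,.0531,.057),(.635,-.0161,.071),(.6236,-.0848,.085)): print((proj("top",[[x,y,z]])-[180,145])*4.5)
E
```

```text
[[185.85  97.65]]
[[316.35 112.05]]
[[450. 126.]]
[[587.25 141.75]]
```

View pics/l.png

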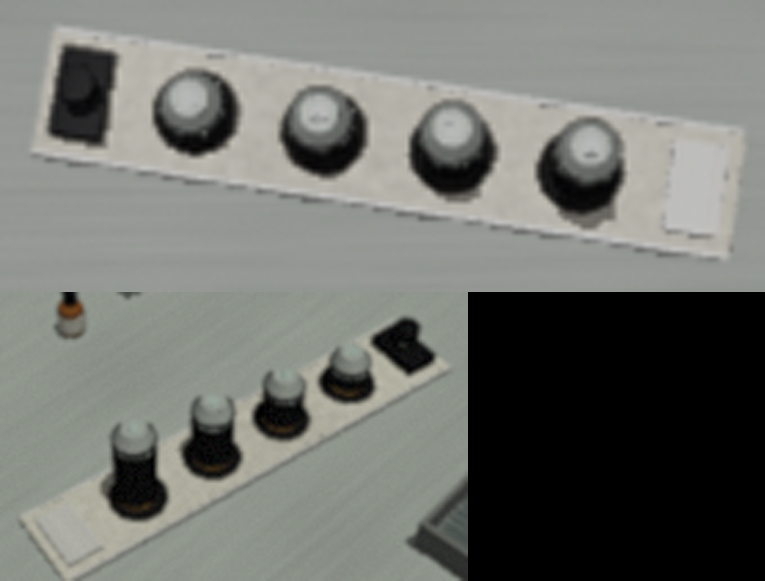

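All four stand upright in order from the end stop. The nose centres at (187,98), (320,110), (451,126) and (590,142) are within about 2 mm of the pad predictions.

```bash
python3 -c "
from bench import ctrl
print(ctrl.job_done())"
```

```text
the job is handed in; nothing more can be done
None
```

The four objectives are on the rack in order, shortest next to the end stop, each upright within about 2 mm of its pad centre in the last picture, and the job is handed in; the hand-in call gave no verdict.

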